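# Unscrew a jar cap of unknown thread hand

## Robot

A 7-joint arm with a two-finger parallel gripper is mounted at the origin on the work surface. World frame = base frame: x ahead of the robot, y to its left, z up, the work surface at z = 0. Lengths are in mm, angles in rad, forces in N, time in s.
With the tool pointing down it reaches from about 400 to 850 mm from the base axis. Payload 10.4 kg.
Tool frame: the origin (TCP) lies at the very end of the fingers, on their centre line; the grasp point (between the pads) lies behind it (manip.hold_point_z is the z of the grasp point in the tool frame, in mm); z points along the fingers, x is the direction in which the jaws open and shut, and the axes are right-handed (so a half turn about z gives the same grasp; the last joint's range is limited). The gripper opens to 85 mm and grips with 20 to 120 N. Pads are 22 mm wide; open, the fingers measure 114 mm over their backs; the gripper's body (76 mm by 85 mm) begins 54 mm behind the grasp point. The pads swing forward as they close: fully open they stand 13 mm farther back than shut.
Start: joints at [1.24, 0.332, -0.065, 1.46, 0.022, 1.35, -0.088], TCP at [189.373, -595.642, 231.338] pointing down, gripper open.
Joint ranges: [-2.6, 2.6], [-0.5, 2.12], [-1.47, 1.34], [0.16, 2.42], [-1.27, 4.41], [0.06, 2.06], [-2.6, 2.6]. Speed limits (rad/s): [2.22, 2.22, 2.79, 2.79, 3.14, 3.14, 3.14].

## Interface

Orientations are given as a unit quaternion [w, x, y, z].
In Python, from workcell import monitor, eyes, job, outline_of, manip gives the robot as it stands.
- The arm moves only by the tool jog_arm, never from a script. Its argument "series" is a list that holds one entry, the list of rows, each a list of 7 numbers: the shift along the world's x, y, z in mm, then the turn, a rotation vector about the world's x, y, z in rad, then the opening, from 0 (shut) to 1 (fully open). In form: [[[dx, dy, dz, wx, wy, wz, hand], ...]]. A call has 1 to 20 rows; each row is the pose to reach, as a shift and turn from the pose commanded when the call began; what a row does not reach only later rows make up. A row lasts 1/8 s, in which the tool goes at most 62.5 mm and 10.7 degrees, less where a joint would pass 70% of its speed; a pose out of reach is approached as far as the arm can. A call with a gripper value outside its range is refused whole. The fingers move at their own pace and stop on an object; "force" is the grip in N (left out, the last holds). Time passes only in rows, so rows that repeat a pose let the fingers close. It gives the time, the measured TCP pose, the force and the opening at its end, in the units of the state.
- monitor.read_state(): the state, without advancing time (a new reading comes with each control period).
- eyes.camera(name): name is "side" or "top"; returns (picture, depth): 400x640x3 uint8, red, green, blue; 400x640 float32, mm along the optical axis (not along the pixel's ray), 0 where there is no reading.
- eyes.camera_info(name): a dict with "intrinsics" (3x3 intrinsics, pixels), "D" ([k1, k2, p1, p2, k3] as OpenCV has them; the pictures are not rectified), "rvec" (rotation vector, rad) and "tvec" (3), from world to camera coordinates, as OpenCV has them. Camera axes: x right, y down, z forward; pixel columns grow to the right and rows downward; lengths in mm; the calibration is good to about 2 mm. A picture is of the moment at which its call begins. camera_info takes no time and is no camera call.
- job.sign_off(): hands the job in, once; it reports no verdict.
Trained networks look in the newest picture that a camera, given by its name, has taken for a name from the list of things; names that differ only in an ending like _2 or _b are one class to them, and where a whole thing is asked for, a point or a joint stands for the part that bears it (a point fixed in the world has none). Each returns a list of dicts, best first, with "p" (0 to 1); they miss things now and then, are a little off and sometimes report something else, mostly with a low value. They report only what shows in the picture. A call takes as long as a camera call. They do not tell look-alikes from the thing itself.
- outline_of(camera, query): "mask" (400x640 bool, what is visible of it) and "centre" ([row, column] in pixels, amid what is visible of it).
The state is a dict: "t": time; "joint_pos": joint angles; "joint_velocities": joint speeds; "effort": joint torques, N m; "eef_pos": TCP position; "ee_rot": TCP orientation; "force": force on the tool from outside, world axes, zero at the start; "ft_torque": the same for the moment, N m; "gripper_width": finger opening in mm.
Only numpy, scipy, OpenCV 4.12 (cv2) and the standard library are available. Lean on these libraries where they do the work, as an engineer would, in place of code of your own. Each camera call takes 0.05 s, during which the arm holds its last target. There are 200 camera calls.

## Task

Take the cap off the glass jar on the van counter and finish still holding it in the gripper, level and well clear of the jar, about 10 cm higher than it sat. The cap is locked by a quick-turn thread that may be left- or right-handed, so try loosening it one way, and if it stops at once turn it the other way, until it comes free, then lift it. Leave the colander, ramekin, fork and spoon where they are, and do not press the button beside the jar, which would drop the counter's leg.

Things in the scene. Friction and masses are not known exactly. Their poses are not given: they have to be found in the camera images.
- jar: Glass jar, body 84 mm across, mouth 118 mm above the counter, in a low round grey holder 100 mm across. Both are fixed: they cannot turn, slide or lift. Origin on the jar's upright axis at counter level; z up; its yaw varies, with nothing on the jar to show it: at the start the cap's tab points along the jar's x axis.
- cap: Loose round steel cap on the jar, 76 mm across, 30 mm high, 70 to 140 g; a knob on top, a small thumb tab jutting 13 mm from the skirt. Origin under its centre, at the start 92 mm above the counter on the jar's axis; x points at the tab, z up. It starts tight on a hidden quick-turn thread. The tightening way it stops within about 5 degrees; short of the loosening turn it cannot be pulled off.
- cap_knob (a point): Centre of the cap's round grip knob (24 mm across, 24 mm tall, standing on the cap's flat top), on the cap's axis 42 mm above its origin. Turned the loosening way the cap runs easily without rising and lifts straight off after 56 to 78 degrees (aim for 67); a second stop comes at about 82. Whether clockwise or anticlockwise loosens it differs from run to run and cannot be seen.
- leg_button (a joint): Round push button, 28 mm across, in a low dark housing on the counter, its centre 110 to 125 mm from the jar's axis on the jar's +y side; lower than the jar. Value is how far it is pressed, in m: 0 is up, 0.006 fully down. It must not be pressed.
- ramekin: Small white ceramic ramekin, 84 mm across, 45 mm high, open upward, on the counter on the jar's -y side. Origin under its centre. Leave alone.
- colander: Red plastic colander bowl, 190 mm across, 90 mm high, standing on the counter to the left of the jar. Origin under its centre. Leave alone.
- spoon: Steel camping spoon 180 mm long lying on the counter to the right of the jar, x along its handle. Leave alone.
- fork: Steel camping fork about 180 mm long lying beside the spoon, x along its handle. Leave alone.
Things that resemble listed ones, but are neither listed nor needed, are in the scene too. Leave any blue or orange look-alike of the cap alone.

How it is judged:
By the outcome, as a careful person would: the job done as asked, in the order asked, and still so for the second after the job is handed in, while the arm keeps its last pose, push and grip.
It also fails if it takes over 48 s, if anything falls off the work surface, if the arm or the gripper's body presses on something with over 40 N, if the wrist force passes 120 N, or if a joint passes its speed limit or range.

## Working session

There is one attempt and no reset: what is moved stays moved. The work goes in short steps, Python scripts to look and compute and a tool call to move; the robot and the scene stay as the last step left them, time stands still between calls to the robot, and variables do not carry over. Pictures are saved under pics/ and viewed, about 8 in all and at most 12, crops included, and the job is handed in when it is done.

Besides the shell and the picture viewer there is one more tool, called after "Emit:" as a command line: name --argument value ..., lists and objects as JSON in quotes. jog_arm: Moves the arm, as the interface text tells. Its arguments: {"type":"object","properties":{"series":{"type":"array"},"force":{"type":"number"}},"required":["series"]}

```bash
mkdir -p pics; cat > h.py <<'E'
import numpy as np, cv2
from workcell import monitor, eyes, job, outline_of, manip
def pts(cam,depth,mask):
    i=eyes.camera_info(cam);K=np.array(i["intrinsics"],float);D=np.array(i["D"],float)
    R=cv2.Rodrigues(np.array(i["rvec"],float))[0];t=np.array(i["tvec"],float).ravel()
    r,c=np.nonzero(mask&(depth>0))
    u=cv2.undistortPoints(np.c_[c,r].astype(float)[:,None],K,D)[:,0]
    z=depth[r,c][:,None]
    return (np.c_[u*z,z]-t)@R, np.c_[r,c]
E
python3 - <<'E'
from h import *
s=monitor.read_state();print({k:np.round(v,3) for k,v in s.items()},manip.hold_point_z)
for cam in("side","top"):
    p,d=eyes.camera(cam);cv2.imwrite(f"pics/{cam}0.png",p[...,::-1])
    i=eyes.camera_info(cam);R=cv2.Rodrigues(np.array(i["rvec"]))[0];print(cam,-R.T@np.array(i["tvec"]).ravel(),R[2])
    for q in("cap","cap_knob","jar","leg_button","ramekin","colander"):
        for o in outline_of(cam,q):
            P,_=pts(cam,d,o["mask"])
            if len(P): print(cam,q,round(o["p"],2),np.round(o["centre"]),np.round(np.median(P,0)),np.round(np.percentile(P,2,0)),np.round(np.percentile(P,98,0)))
E
```

```text
{'t': np.float64(0.0), 'joint_pos': array([ 1.24 ,  0.333, -0.065,  1.461,  0.022,  1.35 , -0.088]), 'joint_velocities': array([ 0.001,  0.   ,  0.   , -0.001, -0.   ,  0.001,  0.   ]), 'effort': array([-1.0000e-03, -6.2544e+01,  4.9000e-02, -3.9160e+01,  1.6000e-02,
        1.0000e-02, -0.0000e+00]), 'eef_pos': array([ 189.206, -595.262,  230.511]), 'ee_rot': array([-0.   ,  0.807, -0.59 , -0.001]), 'force': array([ 0.56 , -0.46 , -0.432]), 'ft_torque': array([0.023, 0.031, 0.014]), 'gripper_width': np.float64(85.623)} -18.700000000000003
side [ 108.20588048 1049.76205873  779.84191065] [ 0.35999989 -0.78563596 -0.50316619]
side cap 0.77 [223. 372.] [466. -35.  28.] [433. -80.  -1.] [517.  -8.  53.]
side cap 0.72 [262. 323.] [516. 178.  28.] [487. 137.   1.] [555. 206.  54.]
side cap 0.71 [217. 278.] [725.  21.  28.] [697. -23.   1.] [764.  56.  53.]
side cap 0.66 [190. 322.] [597.   7. 119.] [568. -35.  94.] [650.  30. 145.]
side cap_knob 0.81 [220. 373.] [466. -35.  28.] [ 433. -119.   -2.] [518.  -8.  53.]
side cap_knob 0.79 [191. 325.] [598.   7. 119.] [568. -36.  91.] [647.  30
[... 835 characters left out ...]
14.] [732.   8.  30.] [700. -28.   5.] [771.  49.  56.]
top cap_knob 0.94 [196. 318.] [605.  -9. 122.] [571. -42.  83.] [654.  27. 147.]
top cap_knob 0.86 [255. 333.] [473. -47.  30.] [438. -82.  15.] [515. -12.  56.]
top cap_knob 0.84 [236. 256.] [523. 162.  30.] [491. 126.  -1.] [560. 203.  56.]
top cap_knob 0.78 [160. 316.] [732.   8.  30.] [700. -28.   0.] [773.  51.  56.]
top jar 0.7 [218. 320.] [574.  -5.  26.] [559. -54.  14.] [613.  38.  81.]
top jar 0.31 [238. 151.] [515. 436.  38.] [426. 318.   1.] [597. 513.  92.]
top ramekin 0.67 [210. 374.] [ 608. -143.    9.] [ 565. -176.    1.] [ 640. -102.   48.]
top colander 0.68 [235. 149.] [515. 437.  38.] [427. 321.   1.] [597. 516.  92.]
```

```bash
python3 - <<'E'
from h import *
a=cv2.imread("pics/top0.png");cv2.imwrite("pics/top0c.png",cv2.resize(a[110:310,180:420],None,fx=3.3,fy=3,interpolation=2)[:600,:800])
p,d=eyes.camera("top")
P,_=pts("top",d,np.ones(d.shape,bool))
k=P[(np.hypot(P[:,0]-605,P[:,1]+9)<60)&(P[:,2]>85)]
hi=k[k[:,2]>138]
mid=k[(k[:,2]>117)&(k[:,2]<128)]
print(len(hi),(hi.min(0)+hi.max(0))/2,hi.mean(0),len(mid))
c,r=cv2.minEnclosingCircle(hi[:,:2].astype(np.float32));print(c,r)
# skirt
rad=np.hypot(*(k[:,:2]-c).T);print(np.sort(rad)[-12:])
t=k[rad>42];print(np.round(t,0)[:30], np.degrees(np.arctan2(*(t[:,:2].mean(0)-c)[::-1])))
b=P[(np.abs(P[:,0]-618)<50)&(np.abs(P[:,1]-110)<40)&(P[:,2]>10)];print(b.mean(0),b.max(0))
E
```

```text
84 [607.39863581  -8.31546091 144.08460447] [606.70287295  -8.27315319 146.1360034 ] 670
(607.398681640625, -8.343841552734375) 13.067916870117188
[45.76289316 45.92246919 46.23665057 47.11439068 48.03104656 48.16029504
 48.79910654 48.82224784 48.93959666 50.69582127 51.98266915 52.00671754]
[[659.  -7. 118.]
 [658.  -9. 123.]
 [659. -11. 118.]
 [656.  -7. 120.]
 [656.  -9. 123.]
 [655. -11. 124.]
 [656. -14. 122.]
 [656. -16. 123.]
 [653.  -7. 122.]
 [653.  -9. 121.]
 [653. -12. 123.]
 [653. -14. 122.]
 [654. -16. 120.]
 [651.  -7. 121.]
 [651.  -9. 122.]
 [650. -12. 125.]
 [650. -14. 125.]
 [651. -17. 122.]] -3.380562771769031
[622.25625442 104.27282965  17.02133459] [643.01879503 125.26024933  28.06900829]
```

View pics/side0.png

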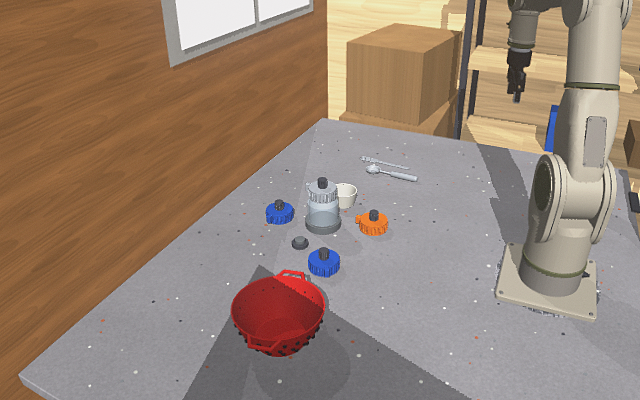

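View pics/top0c.png

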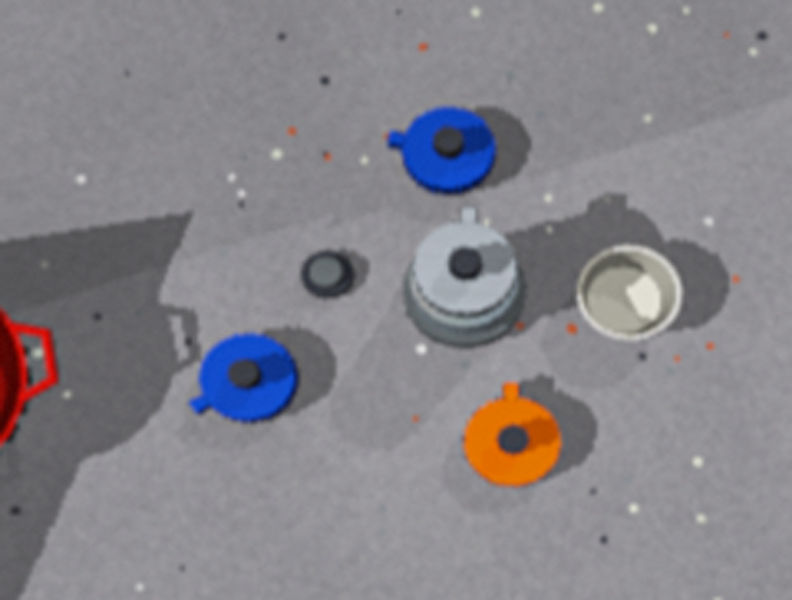

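The thing wanted is the steel cap on the jar: side (322,190), top (321,198). Look-alikes to avoid are the blue caps at side (279,212) and (324,262) and the orange one at side (373,222). The crop shows a steel cap with its tab pointing to about +x (yaw about -3°). The button is at about (622,104), and the knob axis at about (607,-8).

Emit:
jog_arm --series '[[[26,36,0,0,0,0.08,1],[55,76,0,0,0,0.16,1],[84,117,0,0,0,0.25,1],[112,157,0,0,0,0.34,1],[140,197,0,0,0,0.42,1],[168,237,0,0,0,0.51,1],[196,276,0,0,0,0.6,1],[224,315,0,0,0,0.68,1],[252,354,0,0,0,0.76,1],[280,393,0,0,0,0.85,1],[308,432,0,0,0,0.93,1],[336,471,0,0,0,1.02,1],[364,510,0,0,0,1.1,1],[391,549,0,0,0,1.18,1],[418,587,0,0,0,1.26,1],[418,587,0,0,0,1.26,1],[418,587,0,0,0,1.26,1]]]' --force 60

```text
t: 2.88
eef_pos: [607.2, -9.1, 231.1]
ee_rot: [0.0, 1.0, -0.002, -0.0]
force: [-0.8, -0.1, 0.2]
gripper_width: 85.4
```

```bash
python3 - <<'E'
from h import *
s=monitor.read_state();print({k:np.round(v,3) for k,v in s.items()})
p,d=eyes.camera("side");cv2.imwrite("pics/side1.png",cv2.resize(p[90:290,220:460,::-1],None,fx=3.3,fy=3,interpolation=2)[:600,:800])
P,_=pts("side",d,np.ones(d.shape,bool))
for lo,h in((125,144),(144.5,149)):
  hi=P[(P[:,2]>lo)&(P[:,2]<h)&(np.hypot(P[:,0]-605,P[:,1]+8)<22)]
  print(len(hi),hi.min(0),hi.max(0),hi.mean(0))
E
```

```text
{'t': np.float64(2.875), 'joint_pos': array([ 0.456,  0.366, -0.662,  1.483,  0.227,  1.371, -0.222]), 'joint_velocities': array([ 0.02 , -0.014,  0.012,  0.007, -0.001, -0.001, -0.001]), 'effort': array([-1.8910e+00, -5.7364e+01, -9.2510e+00, -3.8505e+01, -1.1500e-01,
       -5.3000e-02, -4.0000e-03]), 'eef_pos': array([607.239,  -9.138, 231.133]), 'ee_rot': array([ 0.   ,  1.   , -0.002, -0.   ]), 'force': array([-0.76 , -0.102,  0.215]), 'ft_torque': array([-0.014, -0.047, -0.027]), 'gripper_width': np.float64(85.408)}
65 [591.69348377 -19.40566048 125.03988514] [615.93625573   5.64490628 143.8646887 ] [602.17758648  -1.36641893 135.28719497]
19 [593.72578001 -18.04758259 144.69091481] [615.9971829    2.26268569 147.11930996] [604.84854421  -7.33251463 145.72215412]
```

View pics/side1.png

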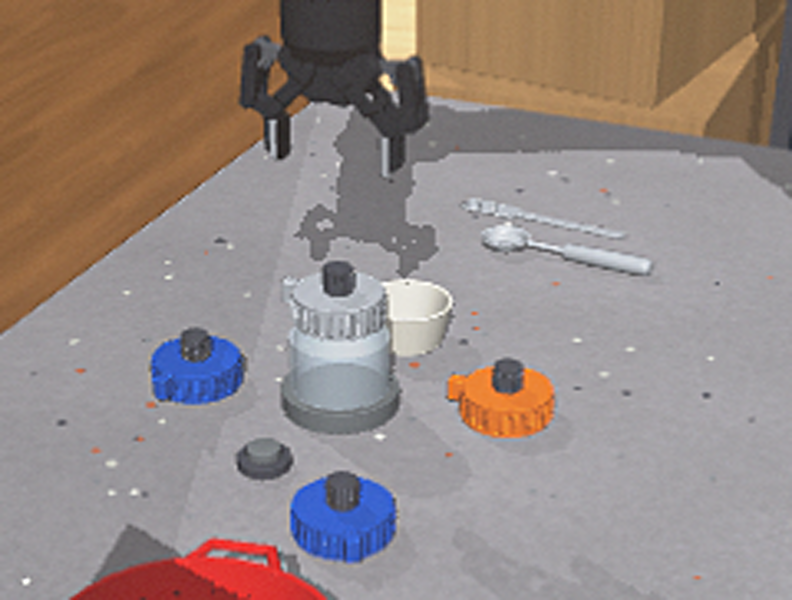

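The picture shows the open gripper straight above the jar. The knob at crop pixel (338,278) is free between the fingers, and the two cameras agree on the axis to 2-3 mm. I'll go down and grip.

Emit:
jog_arm --series '[[[-1,1,-20,0,0,0,1],[-1,1,-45,0,0,0,1],[-1,1,-70,0,0,0,1],[-1,1,-90,0,0,0,1],[-1,1,-100,0,0,0,1],[-1,1,-105,0,0,0,0.7],[-1,1,-105,0,0,0,0.4],[-1,1,-105,0,0,0,0],[-1,1,-105,0,0,0,0],[-1,1,-105,0,0,0,0],[-1,1,-105,0,0,0,0],[-1,1,-105,0,0,0,0]]]' --force 60

```text
t: 4.42
eef_pos: [606.8, -7.6, 127.3]
ee_rot: [0.0, 1.0, -0.001, 0.001]
force: [-2.0, -0.0, 6.3]
gripper_width: 21.7
```

```bash
python3 - <<'E'
from h import *
s=monitor.read_state();print({k:np.round(s[k],3) for k in("eef_pos","ee_rot","force","ft_torque","gripper_width","joint_pos")})
E
```

```text
{'eef_pos': array([606.813,  -7.577, 127.271]), 'ee_rot': array([ 0.   ,  1.   , -0.001,  0.001]), 'force': array([-2.047, -0.049,  6.266]), 'ft_torque': array([ 0.009,  0.328, -0.04 ]), 'gripper_width': np.float64(21.657), 'joint_pos': array([ 0.441,  0.445, -0.642,  1.611,  0.283,  1.179, -0.265])}
```

Gripped. Next is a small trial turn anticlockwise.

Emit:
jog_arm --series '[[[0,0,0,0,0,0.05,0],[0,0,0,0,0,0.1,0],[0,0,0,0,0,0.15,0],[0,0,0,0,0,0.2,0],[0,0,0,0,0,0.2,0]]]'

```text
t: 5.05
eef_pos: [605.7, -6.9, 127.2]
ee_rot: [-0.0, 0.995, 0.098, -0.001]
force: [-7.9, 2.1, 10.2]
gripper_width: 21.6
```

```bash
cat > tab.py <<'E'
from h import *
s=monitor.read_state();print({k:np.round(s[k],3) for k in("t","eef_pos","ee_rot","force","ft_torque","gripper_width","joint_pos")})
p,d=eyes.camera("top");cv2.imwrite("pics/topn.png",cv2.resize(p[140:260,240:400,::-1],None,fx=5,fy=5,interpolation=2))
P,_=pts("top",d,np.ones(d.shape,bool)); c=np.array([606.5,-8])
rad=np.hypot(*(P[:,:2]-c).T);t=P[(rad>43)&(rad<54)&(P[:,2]>100)&(P[:,2]<127)]
print(len(t),np.round(np.degrees(np.arctan2(t[:,1]-c[1],t[:,0]-c[0]))))
E
python3 tab.py
```

```text
{'t': np.float64(5.05), 'eef_pos': array([605.679,  -6.895, 127.187]), 'ee_rot': array([-0.   ,  0.995,  0.098, -0.001]), 'force': array([-7.903,  2.111, 10.243]), 'ft_torque': array([ 0.502,  1.787, -0.93 ]), 'gripper_width': np.float64(21.555), 'joint_pos': array([ 0.467,  0.454, -0.678,  1.611,  0.3  ,  1.185, -0.078])}
0 []
```

```bash
python3 - <<'E'
from h import *
a=[]
for c,(r0,r1,c0,c1) in (("side",(140,240,262,382)),("top",(150,250,260,380))):
    p,d=eyes.camera(c);a.append(cv2.resize(p[r0:r1,c0:c1,::-1],(400,333),interpolation=2))
cv2.imwrite("pics/b1.png",np.hstack(a))
E
```

```text
(no output)
```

View pics/b1.png

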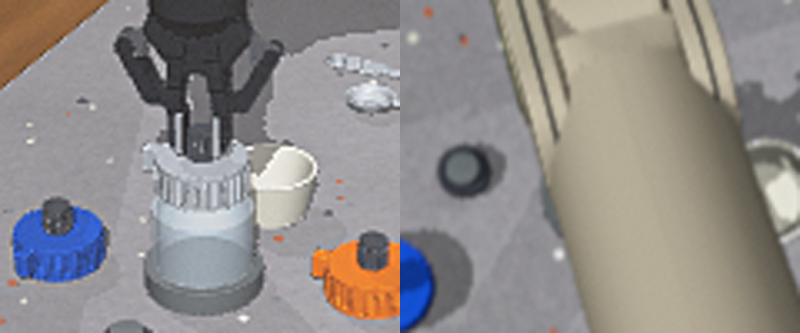

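Both crops are inconclusive. In the side view the tab is at crop (150,155), about where it began, and the arm hides the cap from the top camera. The reaction moment is already 0.9 N m, so I'll try the other way and compare.

Emit:
jog_arm --series '[[[0,0,0,0,0,-0.07,0],[0,0,0,0,0,-0.14,0],[0,0,0,0,0,-0.2,0],[0,0,0,0,0,-0.27,0],[0,0,0,0,0,-0.34,0],[0,0,0,0,0,-0.4,0],[0,0,0,0,0,-0.4,0]]]'

```text
t: 6.08
eef_pos: [606.5, -7.2, 127.2]
ee_rot: [-0.0, 0.995, -0.102, 0.0]
force: [-3.3, 1.1, 6.7]
gripper_width: 21.7
```

```bash
cat > tab.py <<'E'
from h import *
import sys
s=monitor.read_state();print({k:np.round(s[k],3) for k in("t","eef_pos","ee_rot","force","ft_torque","gripper_width","joint_pos")})
p,d=eyes.camera("side");cv2.imwrite(f"pics/{sys.argv[1]}.png",cv2.resize(p[140:240,262:382,::-1],(600,500),interpolation=2))
P,_=pts("side",d,np.ones(d.shape,bool)); c=np.array([606.,-8])
rad=np.hypot(*(P[:,:2]-c).T);t=P[(rad>43)&(rad<56)&(P[:,2]>90)&(P[:,2]<126)]
print(len(t),np.round(np.c_[t,np.degrees(np.arctan2(t[:,1]-c[1],t[:,0]-c[0]))]))
E
python3 tab.py c1
```

```text
{'t': np.float64(6.075), 'eef_pos': array([606.526,  -7.197, 127.21 ]), 'ee_rot': array([-0.   ,  0.995, -0.102,  0.   ]), 'force': array([-3.302,  1.14 ,  6.702]), 'ft_torque': array([ 0.279,  0.603, -0.018]), 'gripper_width': np.float64(21.693), 'joint_pos': array([ 0.415,  0.436, -0.607,  1.613,  0.264,  1.175, -0.454])}
15 [[651. -29. 121. -25.]
 [648. -29. 121. -26.]
 [655. -25. 119. -19.]
 [651. -21. 122. -16.]
 [647. -21. 122. -17.]
 [646. -24. 121. -22.]
 [652. -18. 120. -12.]
 [653. -20. 115. -14.]
 [651. -22. 115. -17.]
 [654. -22. 111. -16.]
 [649. -18. 114. -13.]
 [656. -24. 106. -18.]
 [576.  26. 120. 132.]
 [583.  29. 117. 122.]
 [565.   5. 105. 162.]]
```

View pics/c1.png

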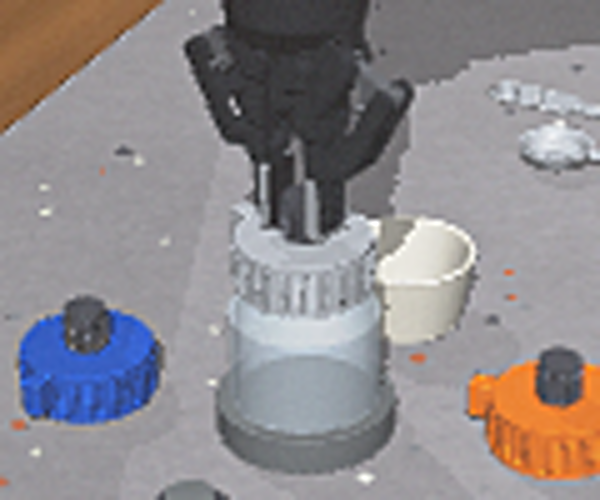

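The tab now sits near -17° (it began near -3°) and the moment is nil. So clockwise loosens it, and the cap has turned about 14°. I'll turn it on by about 52°.

Emit:
jog_arm --series '[[[0,0,0,0,0,-0.08,0],[0,0,0,0,0,-0.16,0],[0,0,0,0,0,-0.24,0],[0,0,0,0,0,-0.32,0],[0,0,0,0,0,-0.4,0],[0,0,0,0,0,-0.48,0],[0,0,0,0,0,-0.56,0],[0,0,0,0,0,-0.64,0],[0,0,0,0,0,-0.72,0],[0,0,0,0,0,-0.8,0],[0,0,0,0,0,-0.87,0],[0,0,0,0,0,-0.91,0],[0,0,0,0,0,-0.91,0],[0,0,0,0,0,-0.91,0]]]' --force 70

```text
t: 7.88
eef_pos: [608.3, -7.8, 127.5]
ee_rot: [-0.001, 0.849, -0.528, 0.002]
force: [6.0, -1.9, 0.6]
gripper_width: 21.2
```

```bash
python3 tab.py c2 | head -4
```

```text
{'t': np.float64(7.875), 'eef_pos': array([608.33 ,  -7.839, 127.453]), 'ee_rot': array([-0.001,  0.849, -0.528,  0.002]), 'force': array([ 5.966, -1.905,  0.597]), 'ft_torque': array([-0.183, -1.501,  0.061]), 'gripper_width': np.float64(21.248), 'joint_pos': array([ 0.298,  0.407, -0.453,  1.618,  0.191,  1.156, -1.312])}
1 [[581.  27. 113. 126.]]
```

Emit:
jog_arm --series '[[[0,0,1,0,0,0,0],[0,0,2,0,0,0,0],[0,0,4,0,0,0,0],[0,0,6,0,0,0,0],[0,0,6,0,0,0,0]]]'

```text
t: 8.55
eef_pos: [608.1, -8.2, 132.6]
ee_rot: [-0.001, 0.849, -0.528, 0.002]
force: [9.2, -1.4, -5.2]
gripper_width: 21.6
```

```bash
python3 tab.py c3 | head -1
```

```text
{'t': np.float64(8.55), 'eef_pos': array([608.147,  -8.195, 132.648]), 'ee_rot': array([-0.001,  0.849, -0.528,  0.002]), 'force': array([ 9.161, -1.448, -5.181]), 'ft_torque': array([-0.302, -2.079, -0.029]), 'gripper_width': np.float64(21.642), 'joint_pos': array([ 0.299,  0.402, -0.453,  1.613,  0.188,  1.166, -1.31 ])}
```

Only about 5 N of pull, with some side load. I'll ease x by 2 mm and lift further.

Emit:
jog_arm --series '[[[1,0,0,0,0,0,0],[2,0,1,0,0,0,0],[2,0,4,0,0,0,0],[2,0,8,0,0,0,0],[2,0,12,0,0,0,0],[2,0,12,0,0,0,0]]]'

```text
t: 9.35
eef_pos: [608.1, -7.3, 144.6]
ee_rot: [0.0, 0.849, -0.528, -0.0]
force: [-0.4, -0.3, -0.6]
gripper_width: 21.4
```

```bash
python3 tab.py c4 | head -1
```

```text
{'t': np.float64(9.35), 'eef_pos': array([608.086,  -7.293, 144.639]), 'ee_rot': array([ 0.   ,  0.849, -0.528, -0.   ]), 'force': array([-0.439, -0.281, -0.578]), 'ft_torque': array([ 0.052, -0.008,  0.018]), 'gripper_width': np.float64(21.423), 'joint_pos': array([ 0.299,  0.394, -0.455,  1.597,  0.183,  1.194, -1.306])}
```

View pics/c4.png

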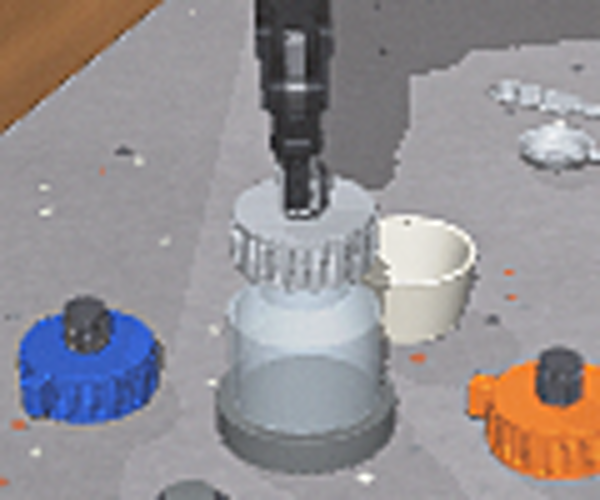

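The cap is free: its skirt (crop y about 290) has risen off the jar's shoulder, with a weight-only load. I'll lift to 100 mm in all.

Emit:
jog_arm --series '[[[0,0,5,0,0,0,0],[0,0,12,0,0,0,0],[0,0,20,0,0,0,0],[0,0,30,0,0,0,0],[0,0,40,0,0,0,0],[0,0,50,0,0,0,0],[0,0,60,0,0,0,0],[0,0,70,0,0,0,0],[0,0,78,0,0,0,0],[0,0,83,0,0,0,0],[0,0,83,0,0,0,0],[0,0,83,0,0,0,0],[0,0,83,0,0,0,0]]]'

```text
t: 11.02
eef_pos: [608.2, -7.7, 226.9]
ee_rot: [0.0, 0.849, -0.528, -0.0]
force: [0.0, -0.7, 0.1]
gripper_width: 21.2
```

```bash
python3 - <<'E'
from h import *
s=monitor.read_state();print({k:np.round(s[k],3) for k in("t","eef_pos","ee_rot","force","ft_torque","gripper_width")})
p,d=eyes.camera("side");cv2.imwrite("pics/e1.png",cv2.resize(p[90:290,220:460,::-1],(720,600),interpolation=2))
P,_=pts("side",d,np.ones(d.shape,bool)); k=P[(np.hypot(P[:,0]-607,P[:,1]+8)<36)]
f=k[(abs(k[:,2]-222)<7)&(np.hypot(k[:,0]-607,k[:,1]+8)<33)]
c,*_=np.linalg.lstsq(np.c_[f[:,:2]-[607,-8],np.ones(len(f))],f[:,2],rcond=None);print("top plane slope,z",c,len(f))
for q in("cap",):
    for o in outline_of("side",q):
        X,_=pts("side",d,o["mask"]);print(q,round(o["p"],2),np.round(np.percentile(X,[2,50,98],axis=0)).tolist())
o=outline_of("side","leg_button")
for b in o[:1]:
    X,_=pts("side",d,b["mask"]);print("button",np.round(np.percentile(X,[2,50,98],axis=0)).tolist())
E
```

```text
{'t': np.float64(11.025), 'eef_pos': array([608.216,  -7.652, 226.941]), 'ee_rot': array([ 0.   ,  0.849, -0.528, -0.   ]), 'force': array([ 0.031, -0.716,  0.142]), 'ft_torque': array([-0.001, -0.008, -0.031]), 'gripper_width': np.float64(21.16)}
top plane slope,z [-3.24318959e-02 -4.06686283e-03  2.20896604e+02] 171
cap 0.91 [[566.0, -34.0, 192.0], [592.0, 14.0, 217.0], [635.0, 32.0, 227.0]]
cap 0.86 [[486.0, 133.0, 2.0], [516.0, 176.0, 28.0], [555.0, 205.0, 54.0]]
cap 0.65 [[697.0, -25.0, -1.0], [726.0, 21.0, 28.0], [766.0, 56.0, 54.0]]
cap 0.62 [[433.0, -82.0, -1.0], [465.0, -34.0, 28.0], [515.0, -9.0, 53.0]]
button [[609.0, 97.0, 13.0], [618.0, 111.0, 20.0], [628.0, 117.0, 23.0]]
```

View pics/e1.png

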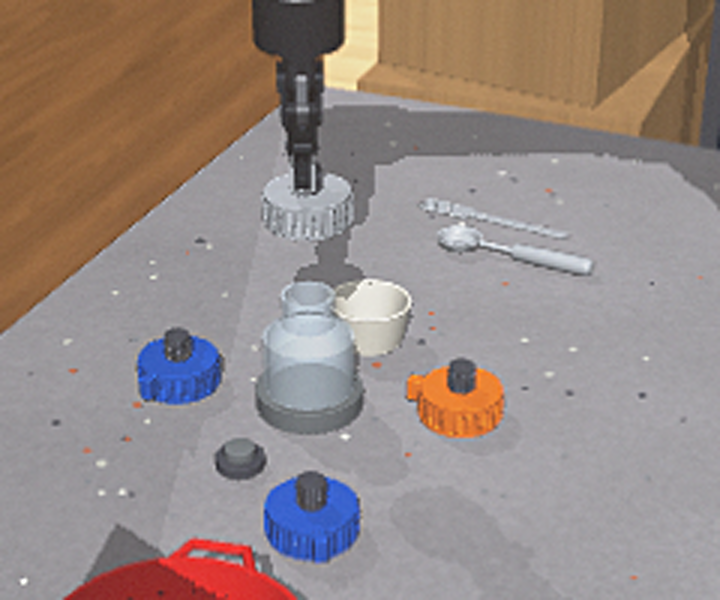

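The cap hangs at crop (308,205), level, with the jar's open mouth well below at (307,295). Everything else is where it was, so I'm handing it in.

```bash
python3 -c "
from workcell import job
print(job.sign_off())"
```

```text
the job is handed in; nothing more can be done
None
```

The cap is off the jar, and I handed the job in with it still in the gripper, about 98 mm higher than it sat. I gripped the knob, tried anticlockwise first and met about 0.9 N m of resistance. I then turned it clockwise, which was the loosening way, by about 67° and lifted it straight off at about 11 s.

- **Last checks:** The cap is in the gripper (fingers 21 mm apart) directly above the jar. The forces on the tool are near zero. A plane fitted to the cap's top shows it level to about 2°, within the depth noise. The button still reads at its starting height, and nothing else in the side view appeared to have moved.
- **What disagreed:** The two cameras placed the knob 2–3 mm apart. That put about 9 N of sideways load on the start of the lift, which I cleared by moving 2 mm in x. The fingers closed to about 21.5 mm on a knob given as 24 mm. The arm hid the cap from the top camera during the turn and the tab ended up out of sight of the side camera, so the 67° is estimated from the tool's turn.

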